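# Sort look-alike trivet tiles by the drag of their backing

### The job

The three terracotta trivet tiles look alike, but two still have a rough non-slip backing and one has worn smooth: drag each a little way along the counter to feel how hard it drags. Lay the two rough ones side by side on the blue sloping drainer, lengthwise up the slope and fully on it, where only a rough one stays put, and the worn one lengthwise between the rails of the yellow mat. Lift the tiles no more than 6 cm off the counter, taking them round the other things and not over them, and leave those things where they stand.

Things in the scene. Friction and masses are not known exactly. Their poses are not given: they have to be found in the camera images.
- tile_a_mid (a point): one of three look-alike trivet tiles: loose terracotta slab, 110 (x) by 48 (y) by 17 mm, 0.2 to 0.33 kg, lying flat. Point: its centre, 8.5 mm above its underside. Its hidden backing (2 mm thick, inset 5 mm) is rough (friction on counter, drainer and mat 0.6 to 1.0) or worn smooth (0.09 to 0.15); only the drag tells. Two are rough, one is worn; names tell nothing
- tile_b_mid (a point): one of three look-alike trivet tiles: loose terracotta slab, 110 (x) by 48 (y) by 17 mm, 0.2 to 0.33 kg, lying flat. Point: its centre, 8.5 mm above its underside. Its hidden backing (2 mm thick, inset 5 mm) is rough (friction on counter, drainer and mat 0.6 to 1.0) or worn smooth (0.09 to 0.15); only the drag tells. Two are rough, one is worn; names tell nothing
- tile_c_mid (a point): one of three look-alike trivet tiles: loose terracotta slab, 110 (x) by 48 (y) by 17 mm, 0.2 to 0.33 kg, lying flat. Point: its centre, 8.5 mm above its underside. Its hidden backing (2 mm thick, inset 5 mm) is rough (friction on counter, drainer and mat 0.6 to 1.0) or worn smooth (0.09 to 0.15); only the drag tells. Two are rough, one is worn; names tell nothing
- drainer: blue sloping drainer board, fixed, 150 (x) by 190 mm (y), no rims, rising towards its +x at 14 degrees (0.24 rad). Origin: under its centre, on the counter; the slope's surface is 21 mm above it there, 3 mm at the low edge and 39 mm at the high edge. Rough tiles stay on it, a smooth one slides down. Takes two side by side, each lengthwise up the slope, best at y = -43 and +43 mm, x = 0
- mat: fixed flat yellow mat, 130 (x) by 150 mm (y), flush with the counter. Rails 8 mm thick, 18 mm high along both 150 mm sides, at x = -69 and +69 mm; both y ends open. Takes one tile in its middle, lengthwise between the rails (tile x along mat y). Origin: mat's centre, on the counter
- sugar_bowl: round white sugar bowl with blue lid, loose, 80 mm across, 68 mm high. Origin: centre of its underside. Leave it alone
- squeezer: round wooden citrus squeezer: a dish with a ridged cone, loose, 82 mm across, 68 mm high. Origin: centre of its underside. Leave it alone
- cup_stack: stack of orange plastic cups, loose, 73 mm across, 71 mm high. Origin: centre of its underside. Leave it alone
- soap: green bottle, 64 mm across, 170 mm high. Origin: centre of its underside. Leave it alone
- jar: amber jar, 76 mm across, 110 mm high. Origin: centre of its underside. Leave it alone
- mug: blue mug, 80 mm across, 90 mm high, handle out to about 75 mm in +y. Origin: centre of its underside. Leave it alone
Mind the look-alikes: they are no part of the job. What is shaped like the part that bears tile_b_mid but green or purple is not meant.

How it is judged:
By the outcome, as a careful person would: the job done as asked, in the order asked, and still so for the second after the job is handed in, with the robot touching nothing.
It also fails if it takes over 72 s, if anything falls off the work surface, if the arm or the gripper's body presses on something with over 40 N, if the wrist force passes 120 N, or if a joint passes its speed limit or range.

### The arm

A 7-joint arm with a two-finger parallel gripper is mounted at the origin on the work surface. World frame = base frame: x ahead of the robot, y to its left, z up, the work surface at z = 0. Lengths are in m, angles in rad, forces in N, time in s.
With the tool pointing down it reaches from about 0.425 to 1.025 m from the base axis. Payload 3.6 kg.
Tool frame: the origin (TCP) lies between the finger pads; the fingertips stand 19 mm ahead of it and the grasp point (between the pads) is the TCP (manip.finger_overhang is the distance from the TCP to the fingertips, in m); x points along the fingers, z is the direction in which the jaws open and shut, and the axes are right-handed (so a half turn about x gives the same grasp; the last joint's range is limited). The gripper opens to 85 mm and grips with 20 to 120 N. Pads are 22 mm wide; open, the fingers measure 114 mm over their backs; the gripper's body (76 mm by 85 mm) begins 54 mm behind the grasp point. The pads swing forward as they close: fully open they stand 13 mm farther back than shut.
Start: joints at [-1.23, 0.591, 0.048, 1.609, -0.033, 0.943, -0.034], TCP at [0.305, 0.658, 0.25] pointing down, gripper open.
Joint ranges: [-2.69, 2.69], [-0.47, 2.24], [-1.27, 1.36], [0.19, 2.51], [-1.53, 4.68], [0.08, 2.07], [-3.09, 3.09]. Speed limits (rad/s): [2.57, 2.57, 3.14, 3.14, 3.14, 3.14, 3.14].

### API

Orientations are given as a unit quaternion [w, x, y, z].
In Python, from plant import status, get_image, job, find_in, manip gives the robot as it stands.
- The arm moves only by the tool arm_command, never from a script. Its argument "increments" is a list of rows, each a list of 7 numbers: the turn, a rotation vector about the tool's x, y, z in rad, then the shift along the tool's x, y, z in mm, then the opening, from 0 (shut) to 1 (fully open). A call has 1 to 5 rows; each row is the pose to reach, as a shift and turn from the pose commanded when the call began, along the tool's axes at that moment; what a row does not reach only later rows make up. A row lasts 1/10 s, in which the tool goes at most 50 mm and 8.59 degrees, less where a joint would pass 70% of its speed; a pose out of reach is approached as far as the arm can. A call with a gripper value outside its range is refused whole. The fingers move at their own pace and stop on an object; the grip force is fixed at half the most. Time passes only in rows, so rows that repeat a pose let the fingers close. It gives the time, the measured TCP pose, the force and the opening at its end, in the units of the state.
- status.get_obs(): the state, without advancing time (a new reading comes with each control period).
- get_image(name): name is "scene" or "side" or "wrist"; returns a dict with "img" (420x560x3 uint8, red, green, blue), "fov_y" (degrees; the focal length in pixels is half the picture's height over the tangent of half this angle, whatever the lens; pixels are square), "cx", "cy" (the principal point, pixels), "dist_coeffs" ([k1, k2, p1, p2, k3] as OpenCV has them; the pictures are not rectified), "pose" (4x4, takes a point from camera to world coordinates). Camera axes: x right, y up, looking along -z (the intrinsics and any distortion apply to the point x, -y, -z); pixel columns grow to the right and rows downward; lengths in m; the calibration is good to about 2 mm. A picture is of the moment at which its call begins. There is no depth.
- job.close_job(): hands the job in, once; it reports no verdict.
Trained networks look in a picture, given as the dict that the camera call returned (one of the last four; its "shot" number tells which), for a name from the list of things; names that differ only in an ending like _2 or _b are one class to them, and where a whole thing is asked for, a point or a joint stands for the part that bears it (a point fixed in the world has none). Each returns a list of dicts, best first, with "confidence" (0 to 1); they miss things now and then, are a little off and sometimes report something else, mostly with a low value. They report only what shows in the picture. A call takes as long as a camera call. They do not tell look-alikes from the thing itself.
- find_in(picture, label): "position" ([x, y, z] in m, in world coordinates, good to about 4 mm: the middle of the surface that is visible of it).
The state is a dict: "time": time; "joint_pos": joint angles; "joint_velocities": joint speeds; "joint_efforts": joint torques, N m; "tcp_pos": TCP position; "orientation": TCP orientation; "wrist_force": force on the tool from outside, world axes, zero at the start; "wrist_torque": the same for the moment, N m; "grip_width": finger opening in m.
Only numpy, scipy, OpenCV 4.12 (cv2) and the standard library are available. Lean on these libraries where they do the work, as an engineer would, in place of code of your own. Each camera call takes 0.05 s, during which the arm holds its last target.

## Working session

There is one attempt and no reset: what is moved stays moved. The work goes in short steps, Python scripts to look and compute and a tool call to move; the robot and the scene stay as the last step left them, time stands still between calls to the robot, and variables do not carry over. Pictures are saved under pics/ and viewed, and the job is handed in when it is done.

Besides the shell and the picture viewer there is one more tool, called after ">>>" as name(argument=value, ...), one argument or row to a line, values as JSON. arm_command: Moves the arm, as the interface text tells. Its arguments: {"type":"object","properties":{"increments":{"type":"array","items":{"type":"array","items":{"type":"number"}}}},"required":["increments"]}

```bash
ls; mkdir -p pics; python3 - <<'E'
from plant import status, get_image, job, find_in, manip
import cv2, numpy as np
o=status.get_obs()
for k,v in o.items(): print(k,np.round(v,4))
for n in ["scene","side"]:
    p=get_image(n)
    cv2.imwrite(f"pics/{n}0.png",p["img"][:,:,::-1])
    print(n,p["fov_y"],p["cx"],p["cy"],p["dist_coeffs"],np.round(p["pose"],3).tolist(),p["shot"])
    for l in ["tile_a_mid","drainer","mat","sugar_bowl","squeezer","cup_stack","soap","jar","mug"]:
        for d in find_in(p,l): print(l,np.round(d["position"],4),round(d["confidence"],2),[k for k in d])
print(status.get_obs()["time"], manip.finger_overhang)
E
```

```text
pics
time 0.0
joint_pos [-1.2295  0.5921  0.0483  1.6099 -0.0333  0.9427 -0.0337]
joint_velocities [-0.0007  0.0013 -0.0009  0.      0.0003 -0.0004 -0.0004]
joint_efforts [ 3.00000e-04 -5.48677e+01  1.54660e+00 -1.98129e+01  9.30000e-03
  8.70000e-03 -0.00000e+00]
tcp_pos [0.305  0.6568 0.2491]
orientation [ 0.5954 -0.3809  0.5967  0.3799]
wrist_force [ 1.3455 -0.8781  0.2174]
wrist_torque [ 0.0161 -0.015  -0.0155]
grip_width 0.0855
scene 48.35983504110593 271.863359769426 215.48463639701353 [-0.03519042  0.          0.          0.          0.        ] [[0.044, -0.84, 0.541, 1.288], [0.999, 0.03, -0.035, -0.092], [0.013, 0.542, 0.84, 1.257], [0.0, 0.0, 0.0, 1.0]] 1
tile_a_mid [ 0.4377 -0.1617  0.0171] 0.8 ['position', 'confidence']
drainer [0.5522 0.3709 0.0249] 0.57 ['position', 'confidence']
mat [ 0.515  -0.3382  0.0016] 0.66 ['position', 'confidence']
sugar_bowl [0.458  0.1569 0.0507] 0.9 ['position', 'confidence']
squeezer [ 0.6679 -0.1647  0.0183] 0.79 ['position', 'confidence']
squeezer [0.4563 0.1595 0.0513] 0.36 ['position', 'confidence']
squeezer [0.6685 0.1599 0.0188] 0.34 
[... 651 characters left out ...]
ainer [0.5384 0.3635 0.0244] 0.85 ['position', 'confidence']
mat [ 0.5174 -0.345   0.0017] 0.69 ['position', 'confidence']
sugar_bowl [0.4395 0.1439 0.0518] 0.83 ['position', 'confidence']
squeezer [ 0.6494 -0.1791  0.0184] 0.82 ['position', 'confidence']
squeezer [0.4383 0.1459 0.0525] 0.71 ['position', 'confidence']
cup_stack [ 0.6443 -0.0134  0.0713] 0.69 ['position', 'confidence']
soap [0.7125 0.272  0.089 ] 0.7 ['position', 'confidence']
jar [ 0.7    -0.3126  0.088 ] 0.84 ['position', 'confidence']
jar [ 0.3039 -0.2867  0.0543] 0.23 ['position', 'confidence']
jar [0.6577 0.1521 0.0186] 0.2 ['position', 'confidence']
mug [ 0.3025 -0.2885  0.0514] 0.79 ['position', 'confidence']
1.0 0.019
```

View pics/scene0.png

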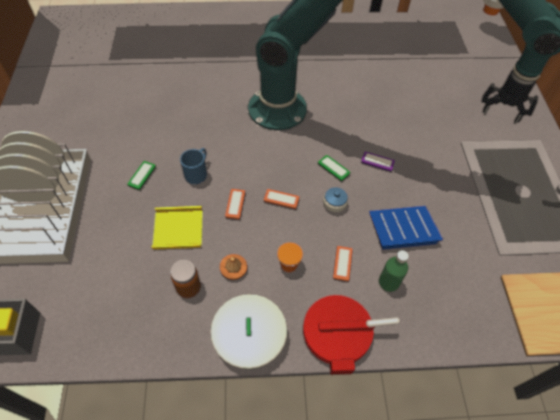

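View pics/side0.png

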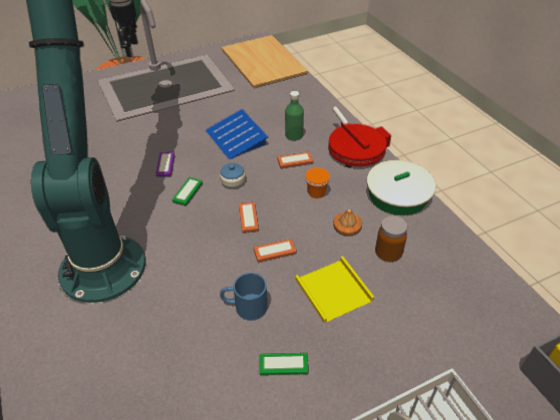

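```bash
cat > h.py <<'E'
import numpy as np, cv2, pickle
from plant import status, get_image, job, find_in, manip
def cam(p):
    h=p["img"].shape[0]; f=h/2/np.tan(np.radians(p["fov_y"])/2)
    K=np.array([[f,0,p["cx"]],[0,f,p["cy"]],[0,0,1]]); M=np.array(p["pose"]); 
    R=np.diag([1,-1,-1])@M[:3,:3].T; t=-R@M[:3,3]
    return K,np.array(p["dist_coeffs"],float),R,t,M[:3,3]
def proj(p,P):
    K,d,R,t,c=cam(p); return cv2.projectPoints(np.array(P,float).reshape(-1,1,3),cv2.Rodrigues(R)[0],t,K,d)[0].reshape(-1,2)
def back(p,uv,z):
    K,d,R,t,c=cam(p); u=cv2.undistortPoints(np.array(uv,float).reshape(-1,1,2),K,d).reshape(-1,2)
    D=np.c_[u,np.ones(len(u))]@R; return c+D*((z-c[2])/D[:,2])[:,None]
def grab(n,tag):
    p=get_image(n); pickle.dump(p,open(f"pics/{tag}.pkl","wb")); cv2.imwrite(f"pics/{tag}.png",p["img"][:,:,::-1]); return p
def load(tag): return pickle.load(open(f"pics/{tag}.pkl","rb"))
def crop(p,u,v,w,h,s,out):
    im=p["img"][max(0,v-h):v+h,max(0,u-w):u+w,::-1]; cv2.imwrite(out,cv2.resize(im,None,fx=s,fy=s,interpolation=cv2.INTER_CUBIC))
E
python3 - <<'E'
from h import *
p=grab("scene","s1"); q=grab("side","d1")
crop(p,290,220,150,90,2.6,"pics/c1.png"); crop(q,270,190,140,110,2.6,"pics/c2.png")
E
```

```text
(no output)
```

View pics/c1.png

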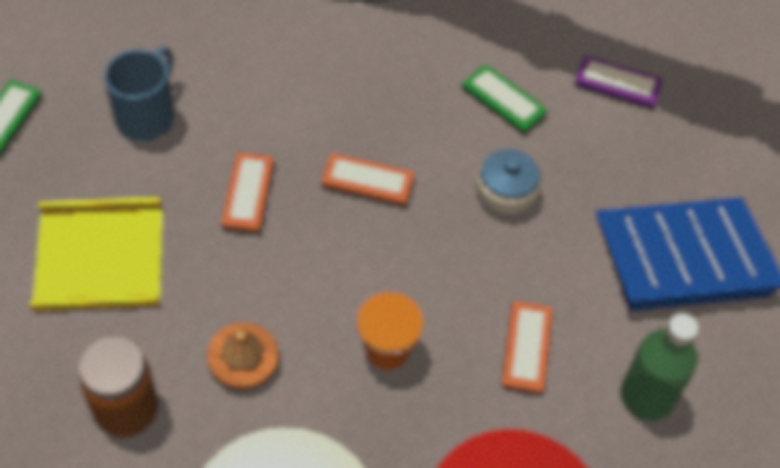

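View pics/c2.png

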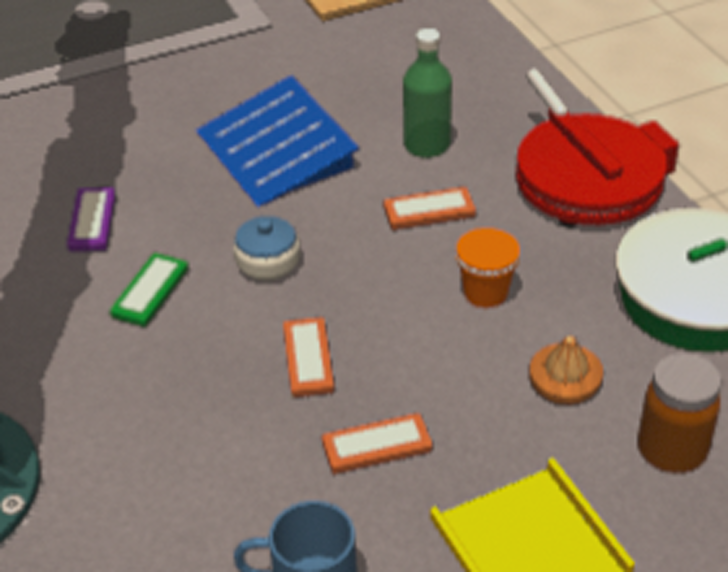

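```bash
cat >> h.py <<'E'
def mask(p,kind):
    hsv=cv2.cvtColor(p["img"],cv2.COLOR_RGB2HSV); H,S,V=[hsv[...,i].astype(int) for i in range(3)]
    if kind=="tile": m=(((H<13)|(H>172))&(S>110)&(V>90))
    if kind=="mat": m=(H>24)&(H<36)&(S>150)&(V>80)
    if kind=="drainer": m=(H>100)&(H<125)&(S>170)&(V>60)
    return m.astype(np.uint8)
def box(L,W,z0,z1): return np.array([[a*L/2,b*W/2,z] for a in(-1,1) for b in(-1,1) for z in(z0,z1)])
SH={"tile":[box(.11,.048,0.002,.017)],
 "mat":[box(.13,.15,0,.001)]+[box(.008,.15,0,.018)+[s*.069,0,0] for s in(-1,1)],
 "drainer":[np.array([[a*.075,b*.095,z] for a in(-1,1) for b in(-1,1) for z in (0,.021+a*.018)])]}
def tf(P,v,z=0):
    c,s=np.cos(v[2]),np.sin(v[2]); return np.c_[P[:,0]*c-P[:,1]*s+v[0],P[:,0]*s+P[:,1]*c+v[1],P[:,2]+z]
def sil(p,parts,v,roi,S=8):
    u0,v0,w,h=roi; im=np.zeros((h*S,w*S),np.uint8)
    for P in parts:
        uv=(proj(p,tf(P,v))-[u0,v0]+0.5)*S-0.5
        cv2.fillConvexPoly(im,cv2.convexHull(np.round(uv*16).astype(np.int32)),255,lineType=cv2.LINE_AA,shift=4)
    return cv2.resize(im,(w,h),interpolation=cv2.INTER_AREA)/255.
def fit(ps,kind,v0,d=None):
    from scipy.optimize import minimize
    D=[]
    for p in ps:
        uv=proj(p,tf(np.vstack(SH[kind]),v0)); a=np.floor(uv.min(0)-12).astype(int); b=np.ceil(uv.max(0)+12).astype(int); a=np.maximum(a,0)
        m=mask(p,kind)[a[1]:b[1],a[0]:b[0]]
        n,lab,st,cen=cv2.connectedComponentsWithStats(m)
        if n<2: continue
        k=1+np.argmax(st[1:,4]); m=(lab==k).astype(np.uint8)
        cs=cv2.findContours(m,cv2.RETR_EXTERNAL,cv2.CHAIN_APPROX_NONE)[0]; m2=np.zeros_like(m); cv2.drawContours(m2,cs,-1,1,-1)
        D.append((p,m2.astype(float),(a[0],a[1],m2.shape[1],m2.shape[0])))
    f=lambda v:sum(((sil(p,SH[kind],v,r)-m)**2).sum()/m.sum() for p,m,r in D)
    best=None
    for dy in (-.15,0,.15):
        r=minimize(f,[v0[0],v0[1],v0[2]+dy],method="Nelder-Mead",options=dict(initial_simplex=[[v0[0],v0[1],v0[2]+dy],[v0[0]+.01,v0[1],v0[2]+dy],[v0[0],v0[1]+.01,v0[2]+dy],[v0[0],v0[1],v0[2]+dy+.12]],xatol=1e-4,fatol=1e-5,maxiter=150))
        if best is None or r.fun<best.fun: best=r
    return best.x,best.fun
E
cat > f1.py <<'E'
from h import *
p=load("s1"); q=load("d1")
for n,i in [("scene",p),("side",q)]:
    m=mask(i,"tile"); k,lab,st,cen=cv2.connectedComponentsWithStats(m)
    print(n,[(st[j,4],cen[j].round().tolist()) for j in range(1,k) if st[j,4]>40])
for kind,uv,y in [("tile",(235,204),0),("tile",(281,199),1.3),("tile",(343,263),0),("mat",(178,228),0),("drainer",(405,227),0)]:
    x=back(p,[uv],.01)[0]
    for ps in ([p],[q],[p,q]):
        v,f=fit(ps,kind,[x[0],x[1],y]); print(kind,v.round(4),round(f,3))
E
python3 f1.py
```

```text
scene [(np.int32(102), [491.0, 10.0]), (np.int32(208), [235.0, 205.0]), (np.int32(222), [281.0, 200.0]), (np.int32(257), [342.0, 264.0]), (np.int32(299), [233.0, 268.0]), (np.int32(96), [289.0, 267.0]), (np.int32(4059), [338.0, 331.0])]
side [(np.int32(62), [136.0, 58.0]), (np.int32(125), [108.0, 64.0]), (np.int32(2079), [359.0, 144.0]), (np.int32(238), [295.0, 161.0]), (np.int32(197), [318.0, 188.0]), (np.int32(265), [248.0, 218.0]), (np.int32(357), [275.0, 251.0])]
tile [ 0.4324 -0.1572 -0.1624] 0.062
tile [ 0.4348 -0.1577 -0.1928] 0.072
tile [ 0.4347 -0.1576 -0.1743] 0.138
tile [ 0.4196 -0.0074  1.275 ] 0.086
tile [ 0.4207 -0.0077  1.253 ] 0.041
tile [ 0.4206 -0.0076  1.2531] 0.13
tile [ 0.6596  0.1635 -0.2287] 0.054
tile [ 0.6614  0.1625 -0.2489] 0.077
tile [ 0.6608  0.1631 -0.2282] 0.135
mat [ 0.5108 -0.3382  0.0061] 0.099
mat [ 0.5188 -0.3387  0.0148] 0.058
mat [ 0.5164 -0.3385  0.0122] 0.167
drainer [0.5302 0.3733 0.0122] 0.558
drainer [0.5391 0.3746 0.0242] 0.116
drainer [0.5381 0.3742 0.0233] 0.689
```

```bash
cat > f2.py <<'E'
from h import *
p=load("s1"); q=load("d1")
R={"drainer":[.539,.3745,.024],"mat":[.5175,-.3386,.013]}
tiles=[(.4347,-.1576,-.174),(.4206,-.0076,1.253),(.6608,.1631,-.228)]
for n,i in [("s",p),("d",q)]:
    im=cv2.resize(i["img"][:,:,::-1],None,fx=3,fy=3,interpolation=cv2.INTER_CUBIC)
    for k,v in list(R.items())+[("tile",t) for t in tiles]:
        for P in SH[k]:
            uv=(proj(i,tf(P,v))+.5)*3-.5
            cv2.polylines(im,[cv2.convexHull(np.round(uv).astype(np.int32))],True,(255,255,0) if k!="tile" else (0,0,0),1)
    for j,(k,v) in enumerate(R.items()):
        c=(proj(i,[[v[0],v[1],.01]])[0]*3).astype(int); cv2.imwrite(f"pics/o{n}{j}.png",im[c[1]-140:c[1]+140,max(0,c[0]-200):c[0]+200])
a=np.vstack([np.hstack([cv2.imread(f"pics/o{n}{j}.png") for j in (0,1)]) for n in "sd"]); cv2.imwrite("pics/o_all.png",a)
E
python3 f2.py
```

```text
(no output)
```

View pics/o_all.png

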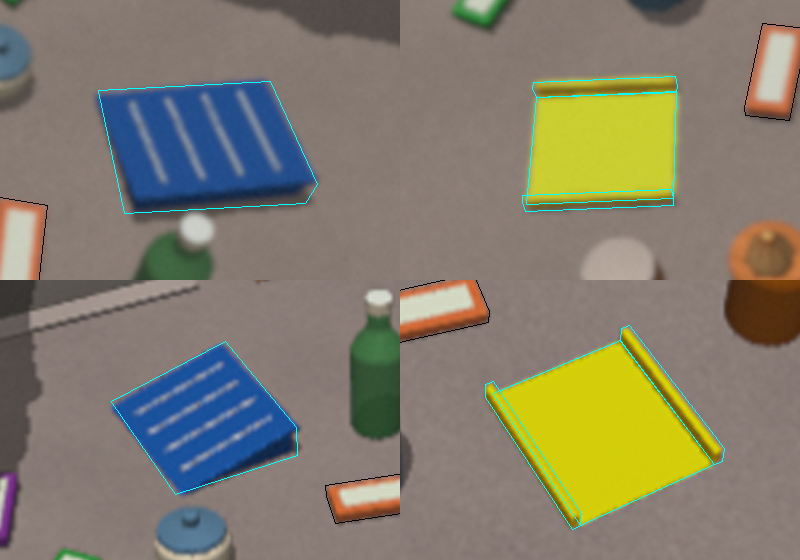

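Terracotta tiles are at scene pixels (235,204), (281,199) and (343,263). The look-alikes to avoid are green at (142,174) and (334,167) and purple at (378,161). The crops show the three orange-rimmed slabs clearly. The drainer's high edge is on the +x side and the mat's rails are at ±x.

```bash
cat >> h.py <<'E'
from scipy.spatial.transform import Rotation as Ro
def Rcur(o=None):
    o=o or status.get_obs(); w,x,y,z=o["orientation"]; return Ro.from_quat([x,y,z,w]).as_matrix()
def Rt(yaw,pitch=0.,near=None):
    """tool: x down (pitched), jaw z perpendicular to tile length 'yaw'. pitch: tile's +length end raised by pitch"""
    L=np.array([np.cos(yaw)*np.cos(pitch),np.sin(yaw)*np.cos(pitch),np.sin(pitch)])
    j=np.array([-np.sin(yaw),np.cos(yaw),0]); n=np.cross(L,j) # up normal
    best=None
    for s in(1,-1):
        X=-n; Z=s*j; Y=np.cross(Z,X); R=np.c_[X,Y,Z]
        a=np.linalg.norm(Ro.from_matrix(near.T@R).as_rotvec())
        if best is None or a<best[0]: best=(a,R)
    return best[1]
def go(targets,P=None,R=None):
    """chain of (pos,yaw,pitch): prints rows relative to present measured pose"""
    o=status.get_obs(); P=np.array(o["tcp_pos"]) if P is None else np.array(P); R=Rcur(o) if R is None else R
    print("t",round(o["time"],2),"tcp",np.round(o["tcp_pos"],4),"F",np.round(o["wrist_force"],2),"grip",round(o["grip_width"],4))
    for pos,yaw,pit in targets:
        T=R if yaw is None else Rt(yaw,pit,R); rv=Ro.from_matrix(R.T@T).as_rotvec(); sh=R.T@(np.array(pos)-P)*1000
        print(np.round(rv,3).tolist(),np.round(sh,1).tolist(),"rows~",max(np.linalg.norm(sh)/50,np.degrees(np.linalg.norm(rv))/8.59).round(1))
E
python3 - <<'E'
from h import *
go([((.6608,.1631,.13),-.228,0),((.6608,.1631,.10),-.228,0)])
print(Rcur().round(3))
E
```

```text
t 1.1 tcp [0.3054 0.6576 0.2503] F [-0.3   0.78 -0.78] grip 0.0854
[-0.207, 0.0, -0.0] [120.3, -530.6, -298.8] rows~ 12.4
[-0.207, 0.0, -0.0] [150.3, -530.6, -298.8] rows~ 12.5
[[ 0.    -0.907  0.421]
 [ 0.     0.421  0.907]
 [-1.     0.     0.   ]]
```

>>> arm_command(
  increments=[
    [-0.207,0,0,60,-530,-299,1],
    [-0.207,0,0,60,-530,-299,1],
    [-0.207,0,0,60,-530,-299,1],
    [-0.207,0,0,60,-530,-299,1],
    [-0.207,0,0,60,-530,-299,1],
  ],
)

```text
time: 1.6
tcp_pos: [0.4515, 0.4538, 0.2259]
orientation: [0.554, -0.44, 0.553, 0.44]
wrist_force: [1.1, 0.2, -0.1]
grip_width: 0.0852
```

```bash
python3 - <<'E'
from h import *
go([((.6608,.1631,.13),-.228,0)])
E
```

```text
t 1.6 tcp [0.4515 0.4538 0.2259] F [ 1.12  0.19 -0.1 ] grip 0.0852
[0.0, 0.001, 0.0] [95.8, -269.4, -236.0] rows~ 7.4
```

>>> arm_command(
  increments=[
    [0,0,0,96,-269,-236,1],
    [0,0,0,96,-269,-236,1],
    [0,0,0,96,-269,-236,1],
    [0,0,0,96,-269,-236,1],
    [0,0,0,96,-269,-236,1],
  ],
)

```text
time: 2.1
tcp_pos: [0.5925, 0.2578, 0.1608]
orientation: [0.554, -0.44, 0.553, 0.44]
wrist_force: [-0.3, 0.7, 0.1]
grip_width: 0.0854
```

```bash
python3 - <<'E'
from h import *
go([((.6608,.1631,.13),-.228,0),((.6608,.1631,.04),-.228,0)])
E
```

```text
t 2.1 tcp [0.5925 0.2578 0.1608] F [-0.25  0.73  0.15] grip 0.0854
[0.0, 0.001, 0.001] [30.8, -87.9, -76.9] rows~ 2.4
[0.0, 0.001, 0.001] [120.8, -87.8, -76.9] rows~ 3.4
```

>>> arm_command(
  increments=[
    [0,0,0,31,-88,-77,1],
    [0,0,0,31,-88,-77,1],
    [0,0,0,31,-88,-77,1],
    [0,0,0,31,-88,-77,1],
  ],
)

```text
time: 2.5
tcp_pos: [0.6616, 0.1585, 0.129]
orientation: [0.555, -0.439, 0.556, 0.437]
wrist_force: [-0.9, -1.0, -0.8]
grip_width: 0.0853
```

```bash
python3 - <<'E'
from h import *
go([((.6608,.1631,.022),-.228,0)])
p=grab("wrist","w1"); print(fit([p],"tile",[.6608,.1631,-.228]))
E
```

```text
t 2.5 tcp [0.6616 0.1585 0.129 ] F [-0.91 -0.98 -0.78] grip 0.0853
[-0.008, -0.003, 0.001] [107.0, 2.0, 4.6] rows~ 2.1
(array([ 0.66093117,  0.1620395 , -0.23602418]), np.float64(0.047864152147824766))
```

View pics/w1.png

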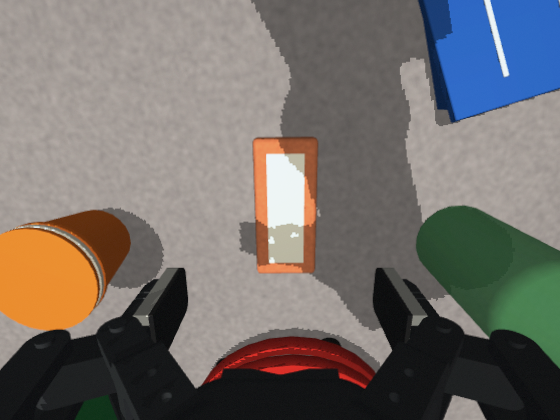

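>>> arm_command(
  increments=[
    [0,0,0,50,1,3,1],
    [0,0,0,90,1,3,1],
    [0,0,0,104,1,3,1],
    [0,0,0,104,1,3,1],
  ],
)

```text
time: 2.95
tcp_pos: [0.6568, 0.1698, 0.0243]
orientation: [0.552, -0.44, 0.554, 0.442]
wrist_force: [0.6, 0.3, -0.1]
grip_width: 0.0857
```

```bash
python3 - <<'E'
from h import *
go([((.661,.162,.022),-.232,0)])
E
```

```text
t 2.95 tcp [0.6568 0.1698 0.0243] F [ 0.62  0.25 -0.1 ] grip 0.0857
[0.007, -0.001, -0.005] [2.2, -5.9, -6.6] rows~ 0.2
```

>>> arm_command(
  increments=[
    [0,0,0,1,-4,-5,1],
    [0,0,0,1,-4,-5,0],
    [0,0,0,1,-4,-5,0],
    [0,0,0,1,-4,-5,0],
    [0,0,0,1,-4,-5,0],
  ],
)

```text
time: 3.45
tcp_pos: [0.6635, 0.1619, 0.0271]
orientation: [0.555, -0.44, 0.553, 0.439]
wrist_force: [-0.6, 0.3, 7.3]
grip_width: 0.046
```

```bash
python3 - <<'E'
from h import *
go([((.661,.162,.022),-.232,0)])
E
```

```text
t 3.45 tcp [0.6635 0.1619 0.0271] F [-0.57  0.3   7.35] grip 0.046
[0.004, 0.001, 0.003] [5.1, 2.4, -0.5] rows~ 0.1
```

>>> arm_command(
  increments=[
    [0,0,0,0,8,0,0],
    [0,0,0,0,16,0,0],
    [0,0,0,0,24,0,0],
  ],
)

```text
time: 3.75
tcp_pos: [0.6423, 0.1674, 0.0272]
orientation: [0.556, -0.441, 0.551, 0.438]
wrist_force: [5.4, -2.4, 6.3]
grip_width: 0.0458
```

```bash
python3 - <<'E'
from h import *
go([((.661,.162,.022),-.232,0)])
E
```

```text
t 3.75 tcp [0.6423 0.1674 0.0272] F [ 5.4  -2.39  6.31] grip 0.0458
[0.004, 0.003, 0.008] [5.3, -19.4, -1.0] rows~ 0.4
```

>>> arm_command(
  increments=[
    [0,0,0,0,8,0,0],
    [0,0,0,0,16,0,0],
    [0,0,0,0,24,0,0],
  ],
)

```text
time: 4.05
tcp_pos: [0.619, 0.173, 0.0271]
orientation: [0.556, -0.441, 0.551, 0.438]
wrist_force: [4.7, -0.7, 6.8]
grip_width: 0.046
```

```bash
python3 - <<'E'
from h import *
go([((.661,.162,.022),-.232,0)])
E
```

```text
t 4.05 tcp [0.619  0.173  0.0271] F [ 4.69 -0.73  6.83] grip 0.046
[0.004, 0.004, 0.008] [5.4, -43.3, -1.2] rows~ 0.9
```

>>> arm_command(
  increments=[
    [0,0,0,0,0,0,1],
    [0,0,0,0,0,0,1],
    [0,0,0,-40,0,0,1],
    [0,0,0,-90,0,0,1],
    [0,0,0,-110,0,0,1],
  ],
)

```text
time: 4.55
tcp_pos: [0.6164, 0.1733, 0.1382]
orientation: [0.555, -0.44, 0.552, 0.44]
wrist_force: [0.9, 0.7, 1.2]
grip_width: 0.0853
```

```bash
python3 - <<'E'
from h import *
go([((.4343,-.1575,.12),-.178,0)])
E
```

```text
t 4.55 tcp [0.6164 0.1733 0.1382] F [0.92 0.66 1.22] grip 0.0853
[-0.05, 0.002, 0.003] [17.1, 102.7, -363.4] rows~ 7.6
```

>>> arm_command(
  increments=[
    [-0.05,0,0,17,103,-363,1],
    [-0.05,0,0,17,103,-363,1],
    [-0.05,0,0,17,103,-363,1],
    [-0.05,0,0,17,103,-363,1],
    [-0.05,0,0,17,103,-363,1],
  ],
)

```text
time: 5.05
tcp_pos: [0.4924, -0.0472, 0.1233]
orientation: [0.542, -0.453, 0.543, 0.454]
wrist_force: [0.8, -1.1, -0.8]
grip_width: 0.0855
```

```bash
python3 - <<'E'
from h import *
go([((.4343,-.1575,.12),-.178,0)])
E
```

```text
t 5.05 tcp [ 0.4924 -0.0472  0.1233] F [ 0.75 -1.1  -0.81] grip 0.0855
[0.001, -0.0, -0.002] [3.4, 37.8, -118.8] rows~ 2.5
```

>>> arm_command(
  increments=[
    [0,0,0,3,38,-119,1],
    [0,0,0,3,38,-119,1],
    [0,0,0,3,38,-119,1],
    [0,0,0,50,38,-119,1],
  ],
)

```text
time: 5.45
tcp_pos: [0.4361, -0.1618, 0.0766]
orientation: [0.545, -0.454, 0.544, 0.448]
wrist_force: [1.9, -0.1, -0.8]
grip_width: 0.0854
```

```bash
python3 - <<'E'
from h import *
go([((.4343,-.1575,.0235),-.178,0)])
E
```

```text
t 5.45 tcp [ 0.4361 -0.1618  0.0766] F [ 1.91 -0.09 -0.82] grip 0.0854
[-0.009, -0.003, 0.008] [53.1, 3.0, 4.1] rows~ 1.1
```

>>> arm_command(
  increments=[
    [0,0,0,40,0,1,1],
    [0,0,0,53,0,1,1],
    [0,0,0,53,0,1,0.5],
    [0,0,0,53,0,1,0],
    [0,0,0,53,0,1,0],
  ],
)

```text
time: 5.95
tcp_pos: [0.4371, -0.1555, 0.0224]
orientation: [0.543, -0.454, 0.542, 0.453]
wrist_force: [-1.3, 0.8, 0.4]
grip_width: 0.0461
```

>>> arm_command(
  increments=[
    [0,0,0,0,0,0,0],
    [0,0,0,0,0,0,0],
  ],
)

```text
time: 6.15
tcp_pos: [0.4371, -0.1555, 0.0224]
orientation: [0.543, -0.454, 0.542, 0.453]
wrist_force: [-1.2, 2.2, 7.8]
grip_width: 0.0463
```

```bash
python3 - <<'E'
from h import *
go([((.4343,-.1575,.0235),-.178,0)])
print(Rcur().round(2))
E
```

```text
t 6.15 tcp [ 0.4371 -0.1555  0.0224] F [-1.18  2.17  7.78] grip 0.0463
[0.0, -0.0, 0.003] [-1.1, 2.4, -2.5] rows~ 0.1
[[ 0.   -0.98  0.18]
 [-0.    0.18  0.98]
 [-1.   -0.   -0.  ]]
```

>>> arm_command(
  increments=[
    [0,0,0,0,-8,0,0],
    [0,0,0,0,-16,0,0],
    [0,0,0,0,-24,0,0],
  ],
)

```text
time: 6.45
tcp_pos: [0.4592, -0.1597, 0.0223]
orientation: [0.542, -0.453, 0.543, 0.454]
wrist_force: [-2.4, 0.1, 8.6]
grip_width: 0.0462
```

>>> arm_command(
  increments=[
    [0,0,0,0,-8,0,0],
    [0,0,0,0,-16,0,0],
    [0,0,0,0,-24,0,0],
  ],
)

```text
time: 6.75
tcp_pos: [0.4831, -0.164, 0.0224]
orientation: [0.542, -0.454, 0.543, 0.454]
wrist_force: [-1.7, 1.0, 8.0]
grip_width: 0.0464
```

```bash
python3 - <<'E'
from h import *
go([((.4206,-.0076,.12),1.253,0)])
E
```

```text
t 6.75 tcp [ 0.4831 -0.164   0.0224] F [-1.74  1.03  7.96] grip 0.0464
[-1.431, 0.0, -0.001] [-97.6, 89.2, 142.8] rows~ 9.5
```

>>> arm_command(
  increments=[
    [0,0,0,0,0,0,1],
    [0,0,0,0,0,0,1],
    [0,0,0,-40,0,0,1],
    [-0.14,0,0,-90,0,10,1],
    [-0.28,0,0,-100,40,70,1],
  ],
)

```text
time: 7.25
tcp_pos: [0.472, -0.1138, 0.1217]
orientation: [-0.477, 0.529, -0.473, -0.519]
wrist_force: [2.0, 0.5, -0.5]
grip_width: 0.0856
```

```bash
python3 - <<'E'
from h import *
L=np.array([np.cos(1.253),np.sin(1.253)]); c=np.array([.4206,-.0076])+.012*L; print(c)
go([((*c,.12),1.253,0)])
E
```

```text
[0.42434969 0.00379912]
t 7.25 tcp [ 0.472  -0.1138  0.1217] F [ 1.96  0.5  -0.5 ] grip 0.0856
[-1.154, -0.014, 0.009] [0.4, 35.9, 121.8] rows~ 7.7
```

>>> arm_command(
  increments=[
    [-1.154,0,0,0,36,122,1],
    [-1.154,0,0,0,36,122,1],
    [-1.154,0,0,0,36,122,1],
    [-1.154,0,0,0,36,122,1],
    [-1.154,0,0,0,36,122,1],
  ],
)

```text
time: 7.75
tcp_pos: [0.4163, 0.01, 0.1175]
orientation: [0.245, -0.663, 0.245, 0.663]
wrist_force: [1.2, -0.7, 0.2]
grip_width: 0.085
```

```bash
python3 - <<'E'
from h import *
go([((.4243,.0038,.12),1.253,0)])
print(np.round(status.get_obs()["joint_pos"],2))
E
```

```text
t 7.75 tcp [0.4163 0.01   0.1175] F [ 1.18 -0.73  0.2 ] grip 0.085
[-0.391, 0.0, -0.0] [-2.5, -0.5, -10.1] rows~ 2.6
[ 0.1   0.48 -0.3   2.37  0.42  0.34  1.87]
```

>>> arm_command(
  increments=[
    [-0.391,0,0,0,0,-7,1],
    [-0.391,0,0,0,0,-7,1],
    [-0.391,0,0,0,0,-7,1],
    [-0.391,0,0,40,0,-7,1],
  ],
)

```text
time: 8.15
tcp_pos: [0.4255, 0.004, 0.0796]
orientation: [-0.117, 0.7, -0.114, -0.695]
wrist_force: [1.2, 0.3, -2.3]
grip_width: 0.0855
```

```bash
python3 - <<'E'
from h import *
p=grab("wrist","w2"); print(fit([p],"tile",[.4206,-.0076,1.253]))
go([((.4243,.0038,.0235),1.253,0)])
E
```

```text
(array([ 0.42055673, -0.00837907,  1.24742017]), np.float64(0.05069100620154584))
t 8.2 tcp [0.4215 0.0039 0.0735] F [-0.67  0.39 -3.55] grip 0.0854
[-0.011, 0.004, -0.001] [50.0, -0.9, -2.9] rows~ 1.0
```

View pics/w2.png

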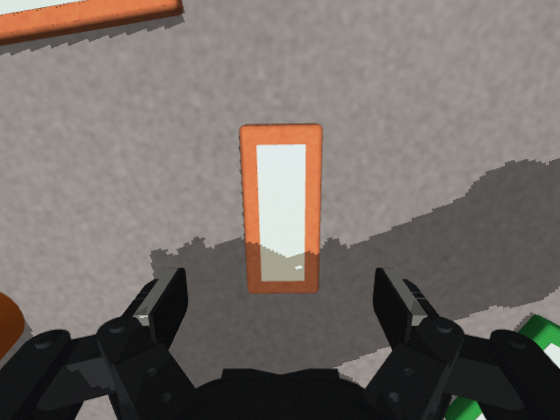

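>>> arm_command(
  increments=[
    [0,0,0,35,0,-2,1],
    [0,0,0,49,0,-2,1],
    [0,0,0,49,0,-2,0.5],
    [0,0,0,49,0,-2,0],
    [0,0,0,49,0,-2,0],
  ],
)

```text
time: 8.7
tcp_pos: [0.4246, 0.0035, 0.0295]
orientation: [-0.115, 0.698, -0.115, -0.697]
wrist_force: [-1.9, 0.6, 15.0]
grip_width: 0.0454
```

>>> arm_command(
  increments=[
    [0,0,0,0,0,0,0],
    [0,0,0,0,0,0,0],
  ],
)

```text
time: 8.9
tcp_pos: [0.4246, 0.0036, 0.0297]
orientation: [-0.115, 0.698, -0.115, -0.697]
wrist_force: [-1.8, 0.4, 7.9]
grip_width: 0.0457
```

```bash
python3 - <<'E'
from h import *
go([((.4243,.0038,.0235),1.253,0)])
print(Rcur().round(2))
E
```

```text
t 8.9 tcp [0.4246 0.0036 0.0297] F [-1.78  0.43  7.88] grip 0.0457
[-0.009, -0.001, 0.001] [6.2, -0.1, 0.4] rows~ 0.1
[[ 0.   -0.32 -0.95]
 [ 0.   -0.95  0.32]
 [-1.   -0.   -0.  ]]
```

>>> arm_command(
  increments=[
    [0,0,0,0,0,-8,0],
    [0,0,0,0,0,-16,0],
    [0,0,0,0,0,-24,0],
  ],
)

```text
time: 9.2
tcp_pos: [0.4391, -0.0034, 0.0297]
orientation: [0.113, -0.694, 0.116, 0.702]
wrist_force: [-13.9, 5.0, 20.0]
grip_width: 0.0454
```

>>> arm_command(
  increments=[
    [0,0,0,0,0,-8,0],
    [0,0,0,0,0,-16,0],
    [0,0,0,0,0,-24,0],
  ],
)

```text
time: 9.5
tcp_pos: [0.4604, -0.0115, 0.0297]
orientation: [0.113, -0.693, 0.117, 0.702]
wrist_force: [-15.5, 5.4, 22.4]
grip_width: 0.0453
```

```bash
python3 - <<'E'
from h import *
go([((.4206,-.0076,.12),1.253,0)])
E
```

```text
t 9.5 tcp [ 0.4604 -0.0115  0.0297] F [-15.54   5.39  22.36] grip 0.0453
[-0.008, 0.012, -0.007] [-89.7, 9.7, 40.0] rows~ 2.0
```

>>> arm_command(
  increments=[
    [0,0,0,0,0,0,1],
    [0,0,0,0,0,0,1],
    [0,0,0,-40,0,0,1],
    [0,0,0,-90,0,0,1],
    [0.14,0,0,-110,0,0,1],
  ],
)

```text
time: 10.0
tcp_pos: [0.4722, -0.0119, 0.1418]
orientation: [-0.166, 0.689, -0.164, -0.686]
wrist_force: [1.1, -0.5, -0.0]
grip_width: 0.0858
```

```bash
python3 - <<'E'
from h import *
p=grab("scene","s2"); q=grab("side","d2")
for v0 in [(.617,.173,-.23),(.483,-.164,-.17),(.457,-.02,1.25)]:
    for ps in ([p],[q],[p,q]): print([np.round(a,4) for a in fit(ps,"tile",v0)])
go([((.617,.173,.14),-.228,0)])
E
```

```text
[array([ 0.6126,  0.1748, -0.2308]), np.float64(0.0474)]
[array([ 0.63  ,  0.1782, -0.4673]), np.float64(5.6117)]
[array([ 0.6159,  0.1743, -0.2488]), np.float64(5.8983)]
[array([ 0.4827, -0.1638, -0.1677]), np.float64(0.0548)]
[array([ 0.4844, -0.1637, -0.1796]), np.float64(0.0785)]
[array([ 0.4837, -0.164 , -0.1702]), np.float64(0.1363)]
[array([ 0.458 , -0.0233,  1.2527]), np.float64(0.0711)]
[array([ 0.46  , -0.0232,  1.2516]), np.float64(0.0413)]
[array([ 0.4595, -0.0235,  1.2509]), np.float64(0.1234)]
t 10.1 tcp [ 0.4728 -0.0122  0.1416] F [-0.7  -0.68  0.76] grip 0.0854
[1.328, -0.004, 0.008] [2.7, -230.4, -44.5] rows~ 8.9
```

>>> arm_command(
  increments=[
    [1.33,0,0,0,-230,-46,1],
    [1.33,0,0,0,-230,-46,1],
    [1.33,0,0,0,-230,-46,1],
    [1.33,0,0,0,-230,-46,1],
    [1.33,0,0,0,-230,-46,1],
  ],
)

```text
time: 10.6
tcp_pos: [0.6167, 0.1762, 0.1375]
orientation: [-0.406, 0.58, -0.404, -0.579]
wrist_force: [-0.4, -1.0, -0.0]
grip_width: 0.0858
```

```bash
python3 - <<'E'
from h import *
go([((.614,.1745,.12),-.231,0)])
E
```

```text
t 10.6 tcp [0.6167 0.1762 0.1375] F [-0.38 -1.   -0.03] grip 0.0858
[0.582, 0.001, 0.001] [17.5, 3.2, -0.7] rows~ 3.9
```

>>> arm_command(
  increments=[
    [0.582,0,0,0,3,-1,1],
    [0.582,0,0,0,3,-1,1],
    [0.582,0,0,0,3,-1,1],
    [0.582,0,0,0,3,-1,1],
    [0.582,0,0,45,3,-1,1],
  ],
)

```text
time: 11.1
tcp_pos: [0.6173, 0.1722, 0.0971]
orientation: [0.558, -0.442, 0.55, 0.437]
wrist_force: [2.1, 0.7, -0.1]
grip_width: 0.0853
```

```bash
python3 - <<'E'
from h import *
go([((.614,.1745,.0245),-.231,0)])
E
```

```text
t 11.1 tcp [0.6173 0.1722 0.0971] F [ 2.08  0.67 -0.11] grip 0.0853
[0.002, 0.005, 0.011] [72.6, 4.6, 1.2] rows~ 1.5
```

>>> arm_command(
  increments=[
    [0,0,0,45,2,1,1],
    [0,0,0,70,2,1,1],
    [0,0,0,70,2,1,0.5],
    [0,0,0,70,2,1,0],
    [0,0,0,70,2,1,0],
  ],
)

```text
time: 11.6
tcp_pos: [0.612, 0.1727, 0.025]
orientation: [0.555, -0.44, 0.553, 0.439]
wrist_force: [-0.7, -0.5, 0.1]
grip_width: 0.0461
```

>>> arm_command(
  increments=[
    [0,0,0,0,0,0,0],
    [0,0,0,0,0,0,0],
  ],
)

```text
time: 11.8
tcp_pos: [0.6117, 0.1723, 0.0248]
orientation: [0.555, -0.44, 0.553, 0.439]
wrist_force: [-0.2, -0.5, 3.0]
grip_width: 0.0463
```

```bash
python3 - <<'E'
from h import *
go([((.614,.1745,.0245),-.231,0)])
E
```

```text
t 11.8 tcp [0.6117 0.1723 0.0248] F [-0.22 -0.52  3.04] grip 0.0463
[0.002, 0.001, 0.002] [0.3, -1.8, 2.7] rows~ 0.1
```

```bash
python3 - <<'E'
from h import *
go([((.611,.173,.050),-.231,0),((.575,.205,.053),-.1,.12),((.54,.235,.053),.0235,.24),((.530,.4175,.053),.0235,.24)])
E
```

```text
t 11.8 tcp [0.6117 0.1723 0.0248] F [-0.22 -0.52  3.04] grip 0.0463
[0.002, 0.001, 0.002] [-25.2, 0.8, 0.6] rows~ 0.5
[-0.129, -0.007, -0.117] [-28.2, 43.1, 23.6] rows~ 1.2
[-0.251, -0.029, -0.236] [-28.3, 84.0, 44.9] rows~ 2.3
[-0.251, -0.029, -0.236] [-28.2, 135.1, 220.4] rows~ 5.2
```

>>> arm_command(
  increments=[
    [0,0,0,-15,0,0,0],
    [0,0,0,-26,0,0,0],
    [-0.13,-0.007,-0.117,-28,43,24,0],
    [-0.25,-0.03,-0.236,-28,84,45,0],
    [-0.25,-0.03,-0.236,-28,84,45,0],
  ],
)

```text
time: 12.3
tcp_pos: [0.5299, 0.2438, 0.0516]
orientation: [-0.546, 0.563, -0.427, -0.451]
wrist_force: [3.1, 6.1, -2.0]
grip_width: 0.0461
```

```bash
python3 - <<'E'
from h import *
go([((.530,.4175,.053),.0235,.24)])
E
```

```text
t 12.3 tcp [0.5299 0.2438 0.0516] F [ 3.13  6.12 -2.04] grip 0.0461
[0.017, 0.006, -0.009] [0.7, -7.3, 173.5] rows~ 3.5
```

>>> arm_command(
  increments=[
    [0,0,0,-2,2,45,0],
    [0,0,0,-2,3,90,0],
    [0,0,0,-2,4,135,0],
    [0,0,0,-2,4,175,0],
    [0,0,0,-2,4,178,0],
  ],
)

```text
time: 12.8
tcp_pos: [0.5295, 0.4243, 0.0544]
orientation: [-0.552, 0.56, -0.425, -0.448]
wrist_force: [0.3, 1.3, -1.8]
grip_width: 0.0458
```

>>> arm_command(
  increments=[
    [0,0,0,0,0,0,0],
    [0,0,0,0,0,0,0],
  ],
)

```text
time: 13.0
tcp_pos: [0.531, 0.4112, 0.0531]
orientation: [-0.55, 0.56, -0.432, -0.443]
wrist_force: [0.1, -0.1, -1.9]
grip_width: 0.0461
```

```bash
python3 - <<'E'
from h import *
go([((.530,.4175,.053),.0235,.24)])
p=grab("side","d3"); q=grab("scene","s3")
crop(p,240,125,70,50,5,"pics/c3a.png");crop(q,405,220,70,50,5,"pics/c3b.png")
a=np.vstack([cv2.imread("pics/c3a.png"),cv2.imread("pics/c3b.png")]);cv2.imwrite("pics/c3.png",cv2.resize(a,None,fx=.6,fy=.6))
E
```

```text
t 13.0 tcp [0.531  0.4112 0.0531] F [ 0.11 -0.08 -1.85] grip 0.0461
[-0.002, -0.002, -0.004] [-0.1, 0.8, 6.3] rows~ 0.1
```

View pics/c3.png

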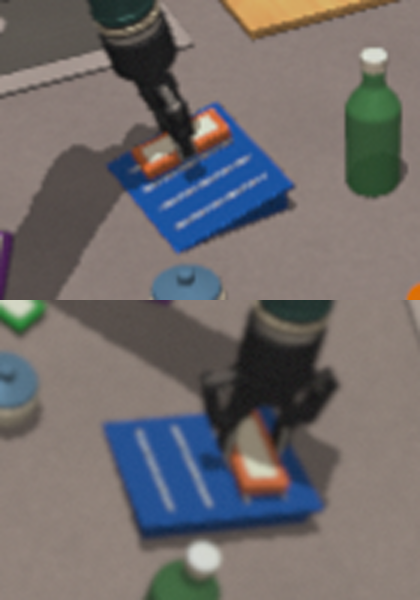

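>>> arm_command(
  increments=[
    [0,0,0,2,0,5,0],
    [0,0,0,4,0,5,0],
    [0,0,0,6,0,5,0],
    [0,0,0,6,0,5,0],
  ],
)

```text
time: 13.5
tcp_pos: [0.5322, 0.4177, 0.0463]
orientation: [-0.55, 0.56, -0.432, -0.444]
wrist_force: [-0.3, 0.7, -0.9]
grip_width: 0.0458
```

>>> arm_command(
  increments=[
    [0,0,0,1,0,0,0],
    [0,0,0,2,0,0,0],
    [0,0,0,2,0,0,0],
  ],
)

```text
time: 13.8
tcp_pos: [0.5323, 0.4177, 0.0459]
orientation: [-0.55, 0.56, -0.431, -0.444]
wrist_force: [-4.1, -2.0, 8.0]
grip_width: 0.0458
```

>>> arm_command(
  increments=[
    [0,0,0,0,0,0,0.4],
    [0,0,0,0,0,0,0.72],
    [0,0,0,0,0,0,0.72],
    [0,0,0,-30,0,0,0.72],
    [0,0,0,-70,0,0,0.72],
  ],
)

```text
time: 14.3
tcp_pos: [0.5157, 0.4166, 0.1115]
orientation: [-0.549, 0.561, -0.433, -0.443]
wrist_force: [-0.2, 0.7, 0.9]
grip_width: 0.0613
```

```bash
python3 - <<'E'
from h import *
L=np.array([np.cos(1.251),np.sin(1.251)]); c=np.array([.4595,-.0235])+.0*L
go([((*c,.14),1.251,0)])
E
```

```text
t 14.3 tcp [0.5157 0.4166 0.1115] F [-0.16  0.7   0.9 ] grip 0.0613
[-1.223, -0.147, 0.202] [-41.6, 57.7, -438.8] rows~ 8.9
```

>>> arm_command(
  increments=[
    [-1.22,-0.15,0.2,-42,58,-439,1],
    [-1.22,-0.15,0.2,-42,58,-439,1],
    [-1.22,-0.15,0.2,-42,58,-439,1],
    [-1.22,-0.15,0.2,-42,58,-439,1],
    [-1.22,-0.15,0.2,-42,58,-439,1],
  ],
)

```text
time: 14.8
tcp_pos: [0.4846, 0.1681, 0.1285]
orientation: [-0.302, 0.675, -0.249, -0.625]
wrist_force: [0.8, -0.6, -0.5]
grip_width: 0.0855
```

```bash
python3 - <<'E'
from h import *
go([((.4595,-.0235,.14),1.251,0)])
p=grab("side","d4"); q=grab("scene","s4")
crop(p,240,125,70,50,5,"pics/c4a.png");crop(q,405,220,70,50,5,"pics/c4b.png")
a=np.vstack([cv2.imread("pics/c4a.png"),cv2.imread("pics/c4b.png")]);cv2.imwrite("pics/c4.png",cv2.resize(a,None,fx=.6,fy=.6))
E
```

```text
t 14.8 tcp [0.4846 0.1681 0.1285] F [ 0.85 -0.63 -0.53] grip 0.0855
[-0.481, -0.058, 0.086] [-21.8, 149.7, -120.8] rows~ 3.9
```

View pics/c4.png

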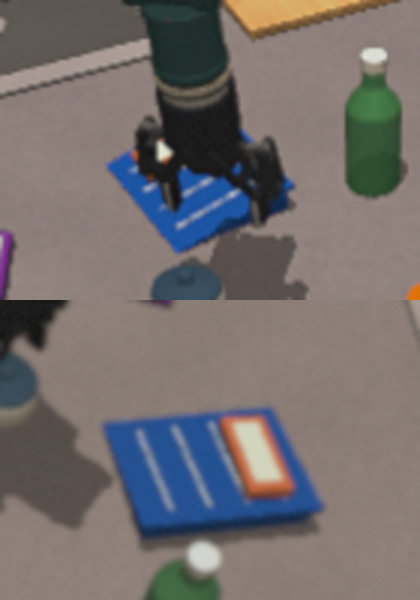

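>>> arm_command(
  increments=[
    [-0.48,-0.06,0.086,-22,150,-121,1],
    [-0.48,-0.06,0.086,-22,150,-121,1],
    [-0.48,-0.06,0.086,-22,150,-121,1],
    [-0.48,-0.06,0.086,-22,150,-121,1],
    [-0.48,-0.06,0.086,-22,150,-121,1],
  ],
)

```text
time: 15.4
tcp_pos: [0.457, -0.0293, 0.1391]
orientation: [0.119, -0.695, 0.121, 0.698]
wrist_force: [0.1, 0.2, 0.4]
grip_width: 0.0851
```

>>> arm_command(
  increments=[
    [0,0,0,0,0,0,1],
  ],
)

```text
time: 15.5
tcp_pos: [0.4587, -0.0229, 0.1397]
orientation: [0.118, -0.697, 0.116, 0.698]
wrist_force: [0.3, 0.2, 0.1]
grip_width: 0.0858
```

```bash
python3 - <<'E'
from h import *
go([((.4595,-.0235,.0245),1.251,0)])
p=grab("wrist","w5"); print(fit([p],"tile",[.4595,-.0235,1.251]))
p=grab("scene","s5"); q=grab("side","d5")
SH["tile"]=[P+[0,0,.021] for P in SH["tile"]]
for i in (p,q): print(fit([i],"tile",[.535,.4175,.03]))
E
```

```text
t 15.5 tcp [ 0.4587 -0.0229  0.1397] F [0.29 0.21 0.14] grip 0.0858
[-0.013, 0.002, 0.002] [115.2, 0.5, -1.1] rows~ 2.3
(array([ 0.45957522, -0.02404702,  1.2620919 ]), np.float64(0.04457441375738512))
(array([0.526596  , 0.41916879, 0.04260861]), np.float64(2.252668528786426))
(array([0.53907217, 0.41868483, 0.22554666]), np.float64(1.5331108350831533))
```

>>> arm_command(
  increments=[
    [-0.005,0,0,50,0,-1,1],
    [-0.005,0,0,95,0,-1,1],
    [-0.005,0,0,114,0,-1,1],
    [-0.005,0,0,114,0,-1,0.5],
    [-0.005,0,0,114,0,-1,0],
  ],
)

```text
time: 16.15
tcp_pos: [0.4593, -0.02, 0.0259]
orientation: [0.113, -0.697, 0.112, 0.699]
wrist_force: [0.8, 0.4, -0.3]
grip_width: 0.0588
```

>>> arm_command(
  increments=[
    [0,0,0,0,0,0,0],
    [0,0,0,0,0,0,0],
    [0,0,0,0,0,0,0],
  ],
)

```text
time: 16.45
tcp_pos: [0.4602, -0.0208, 0.0273]
orientation: [-0.115, 0.698, -0.112, -0.698]
wrist_force: [0.1, 1.0, 7.5]
grip_width: 0.0461
```

```bash
python3 - <<'E'
from h import *
go([((.459,-.0235,.050),1.251,0),((.55,.07,.050),.85,0),((.565,.16,.05),.4,0),((.545,.225,.053),.0235,.24)])
E
```

```text
t 16.45 tcp [ 0.4602 -0.0208  0.0273] F [0.11 1.02 7.51] grip 0.0461
[-0.002, -0.001, 0.004] [-22.7, 2.9, 0.3] rows~ 0.5
[0.399, 0.0, 0.004] [-22.2, -114.6, -56.5] rows~ 2.7
[0.849, 0.001, 0.004] [-21.8, -204.7, -42.3] rows~ 5.7
[1.219, 0.149, -0.205] [-24.6, -260.1, -2.8] rows~ 8.3
```

>>> arm_command(
  increments=[
    [0,0,0,-15,0,0,0],
    [0,0,0,-24,0,0,0],
    [0.13,0,0,-24,-38,-18,0],
    [0.26,0,0,-24,-76,-37,0],
    [0.4,0,0,-23,-114,-56,0],
  ],
)

```text
time: 16.95
tcp_pos: [0.5491, 0.0685, 0.0496]
orientation: [0.253, -0.66, 0.252, 0.661]
wrist_force: [0.9, -1.2, -2.5]
grip_width: 0.0459
```

```bash
python3 - <<'E'
from h import *
go([((.55,.07,.050),.85,0),((.565,.15,.05),.4,0),((.55,.22,.055),.0235,.24)])
E
```

```text
t 16.95 tcp [0.5491 0.0685 0.0496] F [ 0.86 -1.21 -2.54] grip 0.0459
[-0.009, 0.003, 0.001] [-0.4, -1.7, 0.4] rows~ 0.1
[0.441, 0.003, 0.0] [-0.2, -71.3, 42.5] rows~ 2.9
[0.813, 0.101, -0.227] [-5.0, -113.5, 100.4] rows~ 5.7
```

>>> arm_command(
  increments=[
    [0.15,0,0,0,-25,14,0],
    [0.3,0,0,0,-49,28,0],
    [0.44,0,0,0,-71,42,0],
    [0.57,0.035,-0.08,-2,-87,64,0],
    [0.7,0.07,-0.16,-4,-101,84,0],
  ],
)

```text
time: 17.45
tcp_pos: [0.5529, 0.2003, 0.0536]
orientation: [-0.503, 0.574, -0.417, -0.494]
wrist_force: [0.6, -0.0, -4.6]
grip_width: 0.0459
```

```bash
python3 - <<'E'
from h import *
go([((.55,.22,.055),.0235,.24)])
E
```

```text
t 17.45 tcp [0.5529 0.2003 0.0536] F [ 0.58 -0.01 -4.6 ] grip 0.0459
[0.124, 0.02, -0.073] [-1.5, -0.3, 19.9] rows~ 1.0
```

>>> arm_command(
  increments=[
    [0.124,0.02,-0.073,-1,0,12,0],
    [0.124,0.02,-0.073,-2,0,20,0],
    [0.124,0.02,-0.073,-2,0,20,0],
  ],
)

```text
time: 17.75
tcp_pos: [0.5481, 0.2224, 0.0552]
orientation: [-0.547, 0.564, -0.427, -0.447]
wrist_force: [0.1, -0.3, -2.7]
grip_width: 0.0457
```

```bash
python3 - <<'E'
from h import *
go([((.5345,.3315,.0555),.0235,.24)])
E
```

```text
t 17.75 tcp [0.5481 0.2224 0.0552] F [ 0.1  -0.26 -2.71] grip 0.0457
[0.014, 0.002, -0.003] [-2.8, 9.2, 109.5] rows~ 2.2
```

>>> arm_command(
  increments=[
    [0.005,0,0,-2,3,35,0],
    [0.005,0,0,-2,6,75,0],
    [0.005,0,0,-2,9,108,0],
    [0.005,0,0,-2,9,108,0],
    [0.005,0,0,-2,9,108,0],
  ],
)

```text
time: 18.25
tcp_pos: [0.5378, 0.3266, 0.0545]
orientation: [-0.55, 0.561, -0.431, -0.444]
wrist_force: [0.1, -1.6, -2.9]
grip_width: 0.0457
```

```bash
python3 - <<'E'
from h import *
go([((.5345,.3315,.0555),.0235,.24)])
E
```

```text
t 18.25 tcp [0.5378 0.3266 0.0545] F [ 0.13 -1.58 -2.9 ] grip 0.0457
[0.002, -0.0, -0.004] [-1.7, 2.9, 5.0] rows~ 0.1
```

>>> arm_command(
  increments=[
    [0,0,0,2,3,4,0],
    [0,0,0,4,3,4,0],
    [0,0,0,6,3,4,0],
    [0,0,0,6,3,4,0],
  ],
)

```text
time: 18.65
tcp_pos: [0.5347, 0.3298, 0.0477]
orientation: [-0.549, 0.562, -0.432, -0.444]
wrist_force: [-0.5, 0.1, -1.5]
grip_width: 0.0455
```

>>> arm_command(
  increments=[
    [0,0,0,1,0,0,0],
    [0,0,0,2,0,0,0],
    [0,0,0,2,0,0,0],
  ],
)

```text
time: 18.95
tcp_pos: [0.5347, 0.3299, 0.0474]
orientation: [-0.549, 0.562, -0.431, -0.444]
wrist_force: [-5.6, -2.8, 14.1]
grip_width: 0.0461
```

>>> arm_command(
  increments=[
    [0,0,0,-1,0,0,0.4],
    [0,0,0,-1,0,0,0.72],
    [0,0,0,-1,0,0,0.72],
    [0,0,0,-30,0,0,0.72],
    [0,0,0,-75,0,0,0.72],
  ],
)

```text
time: 19.45
tcp_pos: [0.5164, 0.3305, 0.117]
orientation: [-0.547, 0.562, -0.432, -0.445]
wrist_force: [0.4, 1.4, 0.9]
grip_width: 0.0613
```

```bash
python3 - <<'E'
from h import *
go([((.4837,-.164,.13),-.172,0)])
E
```

```text
t 19.45 tcp [0.5164 0.3305 0.117 ] F [0.43 1.4  0.85] grip 0.0613
[0.198, 0.018, 0.233] [-20.6, 42.2, -493.5] rows~ 9.9
```

>>> arm_command(
  increments=[
    [0.2,0.02,0.233,-20,42,-493,1],
    [0.2,0.02,0.233,-20,42,-493,1],
    [0.2,0.02,0.233,-20,42,-493,1],
    [0.2,0.02,0.233,-20,42,-493,1],
    [0.2,0.02,0.233,-20,42,-493,1],
  ],
)

```text
time: 19.95
tcp_pos: [0.5018, 0.0822, 0.1241]
orientation: [0.543, -0.455, 0.54, 0.454]
wrist_force: [0.2, -0.3, 0.8]
grip_width: 0.0855
```

```bash
python3 - <<'E'
from h import *
go([((.4837,-.164,.13),-.172,0)])
E
```

```text
t 19.95 tcp [0.5018 0.0822 0.1241] F [ 0.23 -0.29  0.84] grip 0.0855
[-0.002, 0.002, 0.004] [-6.3, -24.9, -245.6] rows~ 4.9
```

>>> arm_command(
  increments=[
    [0,0,0,-6,-25,-245,1],
    [0,0,0,-6,-25,-245,1],
    [0,0,0,-6,-25,-245,1],
    [0,0,0,-6,-25,-245,1],
    [0,0,0,-6,-25,-245,1],
  ],
)

```text
time: 20.45
tcp_pos: [0.4834, -0.1642, 0.1298]
orientation: [0.543, -0.455, 0.541, 0.454]
wrist_force: [1.0, 0.1, 0.2]
grip_width: 0.0855
```

>>> arm_command(
  increments=[
    [0,0,0,0,0,0,1],
  ],
)

```text
time: 20.55
tcp_pos: [0.4824, -0.1707, 0.1298]
orientation: [0.545, -0.453, 0.544, 0.449]
wrist_force: [0.3, 0.8, 0.1]
grip_width: 0.0853
```

```bash
python3 - <<'E'
from h import *
go([((.4837,-.164,.0245),-.172,0)])
p=grab("wrist","w6"); print(fit([p],"tile",[.4837,-.164,-.172]))
p=grab("side","d6"); q=grab("scene","s6")
crop(p,240,125,70,50,5,"pics/c6a.png");crop(q,405,220,70,50,5,"pics/c6b.png")
a=np.vstack([cv2.imread("pics/c6a.png"),cv2.imread("pics/c6b.png")]);cv2.imwrite("pics/c6.png",cv2.resize(a,None,fx=.6,fy=.6))
E
```

```text
t 20.55 tcp [ 0.4824 -0.1707  0.1298] F [0.29 0.84 0.07] grip 0.0853
[-0.016, -0.003, 0.005] [105.3, 0.4, 7.1] rows~ 2.1
(array([ 0.48471946, -0.16488   , -0.18359577]), np.float64(0.04834874853540391))
```

View pics/c6.png

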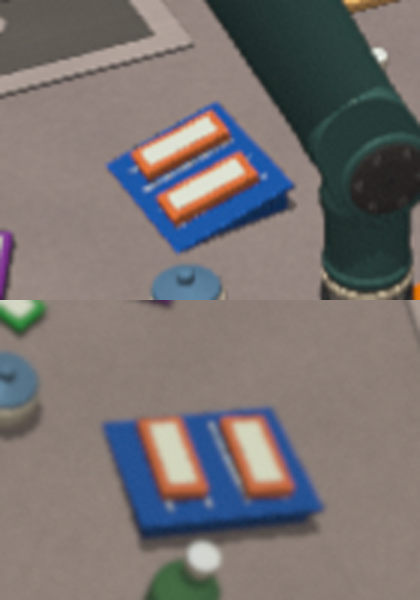

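```bash
cat > f3.py <<'E'
from h import *
import sys
p=load(sys.argv[1]); q=load(sys.argv[2])
D=np.array([.539,.3745]); yd=.0235
th=.24; Ry=np.array([[np.cos(th),0,-np.sin(th)],[0,1,0],[np.sin(th),0,np.cos(th)]])
B=box(.11,.048,.002,.017)@Ry.T
# tile frame at slope: height depends on local x; iterate: origin on surface
import h
for yl in (.043,-.043):
    for i in ([p],[q]):
        v=np.array([D[0]-yl*yd,D[1]+yl,yd])
        for _ in range(3):
            lx=(v[0]-D[0])*np.cos(yd)+(v[1]-D[1])*np.sin(yd)
            h.SH["tile"]=[B+[0,0,.021+lx*np.tan(th)]]
            v,f=fit(i,"tile",v)
        d=v[:2]-D; c,s=np.cos(yd),np.sin(yd)
        print("local x,y,yaw",np.round([d[0]*c+d[1]*s,-d[0]*s+d[1]*c,v[2]-yd],4),round(f,3))
E
python3 f3.py s6 d6
```

```text
local x,y,yaw [-0.0027  0.045  -0.0832] 2.115
local x,y,yaw [ 0.0688  0.3276 -5.2707] 0.0
local x,y,yaw [-0.0046 -0.0432 -0.067 ] 1.766
local x,y,yaw [-0.0035 -0.0454 -0.0909] 1.273
```

```bash
python3 - <<'E'
import re
s=open('h.py').read()
s=s.replace("n,lab,st,cen=cv2.connectedComponentsWithStats(m)\n        if n<2","m=np.uint8(m)\n        if HULL: m=(m&(sil(p,SH[kind],v0,(a[0],a[1],m.shape[1],m.shape[0]))>=0)).astype(np.uint8); g=cv2.dilate((sil(p,SH[kind],v0,(a[0],a[1],m.shape[1],m.shape[0]))>.5).astype(np.uint8),np.ones((7,7),np.uint8)); m=m&g; pts=cv2.findNonZero(m); m=cv2.fillConvexPoly(np.zeros_like(m),cv2.convexHull(pts),1)\n        n,lab,st,cen=cv2.connectedComponentsWithStats(m)\n        if n<2")
s=s.replace("def fit(","HULL=False\ndef fit(")
open('h.py','w').write(s)
t=open('f3.py').read().replace("import h\n","import h; h.HULL=True\n"); open('f3.py','w').write(t)
E
python3 f3.py s6 d6
```

```text
local x,y,yaw [-0.0028  0.0451 -0.0714] 0.144
local x,y,yaw [ 0.0024  0.0439 -0.0371] 0.055
local x,y,yaw [-0.0046 -0.0431 -0.051 ] 0.141
local x,y,yaw [-0.0036 -0.0457 -0.0504] 0.084
```

>>> arm_command(
  increments=[
    [0,0,0,50,0,2,1],
    [0,0,0,90,0,2,1],
    [0,0,0,104,0,2,1],
    [0,0,0,104,0,2,0.5],
    [0,0,0,104,0,2,0],
  ],
)

```text
time: 21.2
tcp_pos: [0.4845, -0.1586, 0.0264]
orientation: [0.542, -0.456, 0.54, 0.455]
wrist_force: [-0.2, 0.7, 1.3]
grip_width: 0.0591
```

>>> arm_command(
  increments=[
    [0,0,0,0,0,0,0],
    [0,0,0,0,0,0,0],
    [0,0,0,0,0,0,0],
  ],
)

```text
time: 21.5
tcp_pos: [0.485, -0.1595, 0.0276]
orientation: [0.543, -0.456, 0.54, 0.453]
wrist_force: [-0.9, 0.7, 7.5]
grip_width: 0.0463
```

```bash
python3 - <<'E'
from h import *
go([((.4837,-.164,.055),-.172,0),((.50,-.215,.055),.013-np.pi/2,0),((.5175,-.3386,.06),.013-np.pi/2,0),((.5175,-.3386,.06),.013+np.pi/2,0)])
print(np.round(status.get_obs()["joint_pos"],2))
E
```

```text
t 21.5 tcp [ 0.485  -0.1595  0.0276] F [-0.88  0.67  7.54] grip 0.0463
[-0.002, 0.002, 0.006] [-27.4, 0.4, -4.6] rows~ 0.6
[1.384, 0.006, 0.004] [-27.3, -24.5, -52.0] rows~ 9.2
[1.384, 0.006, 0.004] [-32.3, -63.2, -170.7] rows~ 9.2
[1.384, 0.006, 0.004] [-32.3, -63.2, -170.7] rows~ 9.2
[ 0.28  0.7  -0.07  2.21  0.19  0.23  1.44]
```

>>> arm_command(
  increments=[
    [0,0,0,-14,0,0,0],
    [0,0,0,-25,0,0,0],
    [0.14,0,0,-26,-4,-6,0],
    [0.28,0,0,-26,-8,-12,0],
    [0.42,0,0,-26,-12,-18,0],
  ],
)

```text
time: 22.0
tcp_pos: [0.4928, -0.1798, 0.0531]
orientation: [0.627, -0.33, 0.624, 0.329]
wrist_force: [-0.2, 0.2, -3.1]
grip_width: 0.0457
```

```bash
python3 - <<'E'
from h import *
go([((.505,-.21,.053),.013-np.pi/2,0)])
E
```

```text
t 22.0 tcp [ 0.4928 -0.1798  0.0531] F [-0.22  0.18 -3.09] grip 0.0457
[0.958, 0.005, 0.001] [0.1, -27.2, -18.0] rows~ 6.4
```

>>> arm_command(
  increments=[
    [0.145,0,0,0,-4,-3,0],
    [0.29,0,0,0,-8,-6,0],
    [0.435,0,0,0,-12,-9,0],
    [0.58,0,0,0,-16,-12,0],
    [0.725,0,0,0,-20,-14,0],
  ],
)

```text
time: 22.5
tcp_pos: [0.5013, -0.2024, 0.0528]
orientation: [0.703, -0.086, 0.7, 0.087]
wrist_force: [-0.3, -0.4, -2.8]
grip_width: 0.0461
```

```bash
python3 - <<'E'
from h import *
go([((.5175,-.3386,.053),.013-np.pi/2,0)])
E
```

```text
t 22.5 tcp [ 0.5013 -0.2024  0.0528] F [-0.29 -0.35 -2.82] grip 0.0461
[0.232, 0.004, -0.001] [-0.4, -136.1, -17.3] rows~ 2.7
```

>>> arm_command(
  increments=[
    [0.12,0,0,0,-20,-8,0],
    [0.23,0,0,0,-55,-15,0],
    [0.23,0,0,0,-95,-17,0],
    [0.23,0,0,0,-130,-17,0],
    [0.23,0,0,0,-136,-17,0],
  ],
)

```text
time: 23.0
tcp_pos: [0.5196, -0.3452, 0.0536]
orientation: [0.71, -0.008, 0.704, 0.004]
wrist_force: [0.5, -0.5, -2.1]
grip_width: 0.0458
```

>>> arm_command(
  increments=[
    [0,0,0,0,0,0,0],
    [0,0,0,0,0,0,0],
  ],
)

```text
time: 23.2
tcp_pos: [0.5181, -0.3363, 0.0518]
orientation: [0.708, -0.007, 0.706, 0.009]
wrist_force: [1.4, 0.5, -2.8]
grip_width: 0.0456
```

```bash
python3 - <<'E'
from h import *
go([((.5175,-.3386,.0285),.013-np.pi/2,0)])
p=grab("scene","s7"); q=grab("side","d7")
crop(p,178,220,60,45,6,"pics/c7a.png");crop(q,335,285,60,45,6,"pics/c7b.png")
a=np.vstack([cv2.imread("pics/c7a.png"),cv2.imread("pics/c7b.png")]);cv2.imwrite("pics/c7.png",cv2.resize(a,None,fx=.55,fy=.55))
E
```

```text
t 23.2 tcp [ 0.5181 -0.3363  0.0518] F [ 1.38  0.54 -2.76] grip 0.0456
[0.009, 0.002, -0.004] [23.3, -2.3, -0.7] rows~ 0.5
```

View pics/c7.png

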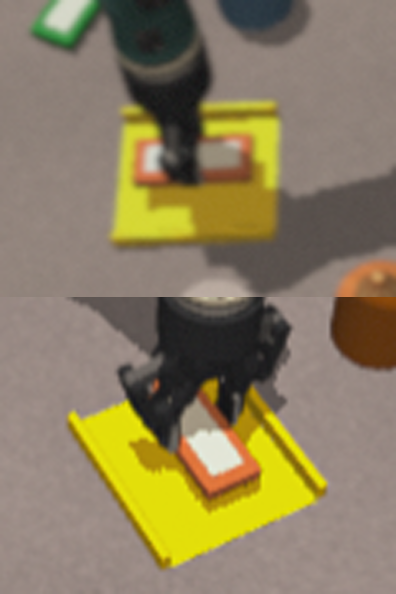

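>>> arm_command(
  increments=[
    [0.005,0,0,12,-2,0,0],
    [0.005,0,0,20,-2,0,0],
    [0.005,0,0,22,-2,0,0],
    [0.005,0,0,23,-2,0,0],
    [0.005,0,0,23,-2,0,0],
  ],
)

```text
time: 23.8
tcp_pos: [0.5186, -0.34, 0.0283]
orientation: [0.708, -0.005, 0.706, 0.006]
wrist_force: [-1.1, 0.5, -2.5]
grip_width: 0.0457
```

>>> arm_command(
  increments=[
    [0,0,0,1,0,0,0],
    [0,0,0,1,0,0,0],
  ],
)

```text
time: 24.0
tcp_pos: [0.5189, -0.3403, 0.0278]
orientation: [0.708, -0.006, 0.706, 0.006]
wrist_force: [0.1, -0.2, -2.3]
grip_width: 0.0458
```

Not in contact yet: Fz still shows the tile's weight.

>>> arm_command(
  increments=[
    [0,0,0,1,0,0,0],
    [0,0,0,2,0,0,0],
    [0,0,0,2,0,0,0],
  ],
)

```text
time: 24.3
tcp_pos: [0.5189, -0.3404, 0.0277]
orientation: [0.708, -0.005, 0.706, 0.006]
wrist_force: [-2.0, 2.2, 12.0]
grip_width: 0.0459
```

>>> arm_command(
  increments=[
    [0,0,0,-1,0,0,0.4],
    [0,0,0,-1,0,0,0.72],
    [0,0,0,-1,0,0,0.72],
    [0,0,0,-30,0,0,0.72],
    [0,0,0,-75,0,0,0.72],
  ],
)

```text
time: 24.8
tcp_pos: [0.5168, -0.3389, 0.0986]
orientation: [0.706, -0.004, 0.708, 0.007]
wrist_force: [2.0, -0.6, -0.1]
grip_width: 0.0616
```

>>> arm_command(
  increments=[
    [0,0,0,-50,0,0,0.72],
    [0,0,0,-100,60,0,0.72],
    [0,0,0,-130,110,0,0.72],
    [0,0,0,-130,160,0,0.72],
    [0,0,0,-130,200,0,0.72],
  ],
)

```text
time: 25.3
tcp_pos: [0.5161, -0.1614, 0.2302]
orientation: [0.709, -0.005, 0.705, 0.005]
wrist_force: [1.5, 1.0, 0.1]
grip_width: 0.0617
```

```bash
python3 - <<'E'
from h import *
go([])
p=grab("scene","s8"); q=grab("side","d8")
E
python3 f3.py s8 d8; python3 - <<'E'
from h import *
p=load("s8");q=load("d8")
import h; h.HULL=True
for i in ([p],[q]): print("mat tile",fit(i,"tile",[.5185,-.3395,.013+np.pi/2]))
cv2.imwrite("pics/s8x.png",cv2.resize(np.vstack([p["img"][110:330,110:470,::-1],q["img"][90:390,130:490,::-1]]),None,fx=1.14,fy=1.14))
E
```

```text
t 25.3 tcp [ 0.5161 -0.1614  0.2302] F [1.47 0.95 0.08] grip 0.0617
local x,y,yaw [-0.0028  0.0451 -0.0714] 0.144
local x,y,yaw [ 0.0024  0.0439 -0.0371] 0.055
local x,y,yaw [-0.0046 -0.0431 -0.051 ] 0.141
local x,y,yaw [-0.0037 -0.0458 -0.0525] 0.081
mat tile (array([ 0.51650013, -0.33924984,  1.54052227]), np.float64(0.24382447105341493))
mat tile (array([ 0.51884306, -0.33966562,  1.54665555]), np.float64(0.14423591419043286))
```

View pics/s8x.png

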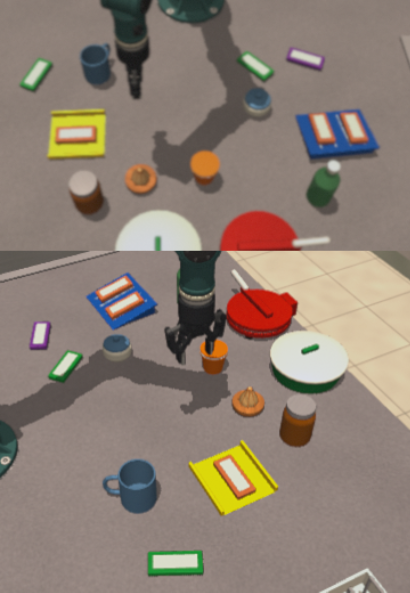

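```bash
python3 - <<'E'
from h import *
p=load("s1");q=load("s8")
for u,v in [(335,199),(233,267),(290,257),(395,272),(185,278),(194,166),(142,174),(334,167),(378,161)]:
    a=p["img"][v-14:v+14,u-14:u+14];b=q["img"][v-24:v+24,u-24:u+24]
    r=cv2.matchTemplate(b,a,cv2.TM_CCOEFF_NORMED); _,m,_,l=cv2.minMaxLoc(r); print((u,v),"shift px",l[0]-10,l[1]-10,round(m,2))
print(job.close_job())
E
```

```text
(335, 199) shift px 0 1 0.45
(233, 267) shift px 0 0 1.0
(290, 257) shift px 0 0 0.92
(395, 272) shift px 0 0 1.0
(185, 278) shift px 0 0 1.0
(194, 166) shift px 0 0 1.0
(142, 174) shift px 0 0 1.0
(334, 167) shift px 0 0 0.91
(378, 161) shift px 1 0 0.74
the job is handed in; nothing more can be done
None
```

The job is done and handed in at about 25 s of the 72 s allowed: both rough tiles are on the drainer and the worn one is on the mat.

- **Drag test:** I dragged each tile about 4–5 cm along the counter. The one at (0.66, 0.16) pulled about 5 N and the one at (0.42, -0.01) about 16 N under heavier pressing. Both work out to a friction of roughly 0.6–0.65, so both are rough. The one at (0.43, -0.16) pulled at most 2.5 N, 0.2 or less and close to sensor noise, so it is the worn one.
- **Placing:** I carried every tile with its underside low, about 2.5–4.5 cm off the counter at most, and round the other things.
- **Drainer, last pictures:** The rough tiles lie within about 5 mm of x = 0 and y = ±43 mm. They are turned 0.04–0.07 rad, fully on the slope, and did not move between two checks. The low-residual fits came from the side camera; the scene camera's fits were rougher.
- **Mat, last pictures:** The worn tile lies about 2 mm from the mat's middle, lengthwise between the rails and about 0.04 rad off square.
- **Other things:** All but two match the first picture exactly. The sugar bowl (match 0.45, 1 px shift) and the purple look-alike (0.74, 1 px shift) matched less well, probably because the arm's shadow has changed. Both look unmoved by eye.

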